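# Ratchet the tool carousel round and take out the guide roller

## Task

The next wire job needs the flanged guide roller from the ratchet carousel. Work the carousel's lever, one full stroke and full return at a time, until the roller stands at the pick-up gate with the lever back at rest; turn the dial only by its lever and do not handle the roller before it is at the gate. Then lift the roller out there and stand it upright in the shallow grey tray without dropping it, leaving the other two tools on the dial and everything else in place.

Things in the scene. Friction and masses are not known exactly. Their poses are not given: they have to be found in the camera images.
- roller_mid (a point): Centre of the flanged guide roller, 35 mm above its underside: bare steel, bobbin-shaped, standing upright in a nest of the dial, z along its axis. 70 mm tall, about 0.3 kg; flanges 48 mm in diameter and 8 mm thick at both ends, between them a plain barrel 36 mm in diameter and 54 mm long, good to grip.
- die_mid (a point): The square die block, steel, 36 x 36 x 60 mm, upright in another nest of the dial; must stay there. This point is its centre, 30 mm up.
- bush_mid (a point): The stepped bush, steel, 52 mm tall, foot 48 mm in diameter and 22 mm high, neck 28 mm in diameter; upright in another nest of the dial; must stay there. This point is on its axis, 26 mm up.
- dial_centre (a point): Centre of the carousel's dial, on the dial's upper face, 46 mm above the table. The toothed dial (radius 124 mm) has six nests, each ringed by four pins 7 mm tall, at 75 mm from this centre; a hub of radius 18 mm rises 12 mm here.
- gate (a point): The pick-up position, on the dial's upper face: where the middle of a nest stands when it is at the gate. Fixed to the carousel's base, 75 mm from dial_centre towards two steel gate posts (78 mm tall, 100 mm apart, 65 mm further out than this point) on the robot's side. x points from here to dial_centre, z up.
- lever_grip (a point): Where to hold the lever: on the axis of its upright round black handle, 24 mm in diameter, top 132 mm and this point 105 mm above the table. It stands 185 mm from dial_centre on the carousel's left (+y) side and swings round dial_centre. A spring returns it: 2 N at the handle at rest; about 5 to 7 N drive the dial at the end of the stroke.
- lever (a joint): Angle of the lever in rad: 0 at rest, 0.593 (110 mm of handle path) at its end stop; grows anticlockwise seen from above, the handle coming from the far side towards the robot. The first 0.07 is free play; the pawl catches the next tooth only if the lever comes back below about 0.03. Let go, it springs back to 0.
- tray_in (a point): Centre of the inner floor, 5 mm above the table, of the grey open tray fixed to the bench on the robot's right: outside 160 mm along x, 140 mm along y, walls 5 mm thick and 40 mm high. Axes along its sides.
- strippers: Bystander: wire strippers with green handles, 165 mm, flat on the table near the robot; leave in place. Origin at the pivot, on the underside.
- pen: Bystander: blue pen, 140 mm, lying near the robot; leave in place. Origin at its middle, on the underside.
- label_roll: Bystander: upright paper roll, 100 mm across, 90 mm tall, on the left; leave in place. Origin at the centre of its underside.
- jar: Bystander: white jar, 56 mm across, 85 mm tall, behind the carousel; leave in place. Origin at the centre of its underside.
- screwdriver: Bystander: screwdriver lying beyond the tray; leave in place. Origin at its middle, on the underside.
- dial: The toothed dial; origin on its axis at table height. It turns anticlockwise seen from above, driven by the lever's sprung pawl: each full lever stroke turns it by one tooth, 30 degrees (two strokes from nest to nest), and it stays still while the lever returns. It does not turn back.
- roller: The guide roller (see roller_mid); origin at the centre of its underside. Neighbouring tools may stand 75 mm away round the dial, centre to centre, so fingers placed along the dial's radius (one inward, one outward) have the most room.
- die_block: The die block (described under die_mid). Origin at the centre of its underside.
- bush: The stepped bush (described under bush_mid). Origin at the centre of its underside.
There are look-alikes about, which are no part of the job. Leave any blue look-alike of the roller alone. What is shaped like the die_block but red is not meant.

How it is judged:
On the way:
1. the roller stands upright on the dial at the gate (within 12 mm), with the lever back at rest (below 0.08 rad) (horizontal distance between roller_mid and gate below 0.012 m and z of roller_mid in the frame of gate below 0.042 m and angle between roller_mid's own z axis and vertical below 0.15 rad and value of joint lever below 0.08 rad), for 0.2 s.
At the end, for the whole second after the job is handed in: The roller stands upright (within 0.15 rad) and still on the tray's floor inside its walls, the lever is back at rest (below 0.08 rad), and the die block and the bush stand upright (within 0.2 rad) on the dial (x of roller_mid in the frame of tray_in between -0.06 and 0.06 m and y of roller_mid in the frame of tray_in between -0.05 and 0.05 m and z of roller_mid in the frame of tray_in below 0.042 m and angle between roller_mid's own z axis and vertical below 0.15 rad and linear speed of roller below 0.02 m/s and value of joint lever below 0.08 rad and angle between each of die_mid, bush_mid's own z axis and vertical below 0.2 rad and distance between each of die_mid, bush_mid and dial_centre below 0.1 m); the robot touches nothing.
It fails at once if the dial is pushed by the robot itself rather than by its lever (over 4 N) (contact force between any of the arm, the fingers and dial above 4 N).
It fails at once if the roller is handled on the dial away from the gate (contact force between the fingers and roller above 0.5 N and horizontal distance between roller_mid and gate above 0.03 m and horizontal distance between roller_mid and dial_centre below 0.1 m and z of roller_mid in the frame of gate below 0.05 m).
It fails at once if the roller is dropped (falls freely faster than 0.7 m/s, about 25 mm) (linear speed of roller above 0.7 m/s and contact force between the fingers and roller below 0.2 N).
It fails at once if the die block or the bush is pushed over or handled (over 2 N) (contact force between the fingers and die_block above 2 N or contact force between the fingers and bush above 2 N or angle between any of die_mid, bush_mid's own z axis and vertical above 0.5 rad).
It fails at once if a bystander is shifted by more than 30 mm (distance of any of strippers, pen, label_roll, jar, screwdriver from where it was at the start of the episode above 0.03 m).
It also fails if it takes over 72 s, if anything falls off the work surface, if the arm or the gripper's body presses on something with over 40 N, if the wrist force passes 120 N, or if a joint passes its speed limit or range.

## Robot

A 6-joint arm with a two-finger parallel gripper is mounted at the origin on the work surface. World frame = base frame: x ahead of the robot, y to its left, z up, the work surface at z = 0. Lengths are in m, angles in rad, forces in N, time in s.
With the tool pointing down it reaches from about 0.275 to 0.975 m from the base axis. Payload 8.4 kg.
Tool frame: the origin (TCP) lies on the centre line of the jaws, within the pads' length; the fingertips stand 25 mm ahead of it and the grasp point (between the pads) lies 6 mm ahead of it; z points along the fingers, y is the line along which they close (so a half turn about z gives the same grasp; the last joint's range is limited). The gripper opens to 92 mm and grips with 3 to 60 N. Pads are 20 mm wide; open, the fingers measure 128 mm over their backs; the gripper's body (75 mm by 189 mm) begins 69 mm behind the grasp point.
Start: joints at [-1.274, 0.353, 1.633, -0, 1.155, -0.002], TCP at [0.184, -0.597, 0.24] pointing down, gripper open.
Joint ranges: [-2.63, 2.63], [-0.92, 2.1], [0.06, 2.66], [-1.3, 4.44], [0, 2.69], [-3.02, 3.02]. Speed limits (rad/s): [2.22, 2.22, 2.79, 3.14, 3.14, 3.14].

## Interface

Orientations are given as [roll, pitch, yaw] about the fixed x, y, z axes, in that order (R = Rz(yaw) Ry(pitch) Rx(roll)).
In Python, from rig import ctrl gives the robot as it stands.
- The arm moves only by the shell command python3 -m jog 'ROWS'. ROWS is JSON, a list of rows, each a list of 7 numbers: the closure, from 0 (fully open) to 1 (shut), then the shift along the tool's x, y, z scaled (see below), then the turn, a rotation vector about the tool's x, y, z scaled (see below). A call has 1 to 12 rows; each row shifts and turns the commanded pose from where the row before left it, along the tool's axes as they then stand; what a row does not reach is not made up. The controller multiplies each number of a shift by 40 mm and each number of a turn by 8 degrees. A row lasts 1/10 s, in which the tool goes at most 50 mm and 8.59 degrees, less where a joint would pass 70% of its speed; a pose out of reach is approached as far as the arm can. A call with a number of a shift or a turn outside -1 to 1 is refused whole. A call with a gripper value outside its range is refused whole. The fingers move at their own pace and stop on an object; the grip force is fixed at half the most. Time passes only in rows, so rows that do not move let the fingers close. It gives the time, the measured TCP pose, the force, the opening and the grip force at its end, in the units of the state.
- ctrl.read_state(): the state, without advancing time (a new reading comes with each control period).
- ctrl.capture(name): name is "scene" or "top"; returns a dict with "pixels" (420x560x3 uint8, red, green, blue), "z_map" (420x560 float32, m along the optical axis (not along the pixel's ray), 0 where there is no reading), "mtx" (3x3 intrinsics, pixels), "dist_coeffs" ([k1, k2, p1, p2, k3] as OpenCV has them; the pictures are not rectified), "rvec" (rotation vector, rad) and "tvec" (3), from world to camera coordinates, as OpenCV has them. Camera axes: x right, y down, z forward; pixel columns grow to the right and rows downward; lengths in m; the calibration is good to about 2 mm. A picture is of the moment at which its call begins.
- ctrl.finish_job(): hands the job in; it is judged then, once.
Trained networks look in the newest picture that a camera, given by its name, has taken for a name from the list of things; names that differ only in an ending like _2 or _b are one class to them, and where a whole thing is asked for, a point or a joint stands for the part that bears it (a point fixed in the world has none). Each returns a list of dicts, best first, with "confidence" (0 to 1); they miss things now and then, are a little off and sometimes report something else, mostly with a low value. They report only what shows in the picture. A call takes as long as a camera call. They do not tell look-alikes from the thing itself.
- ctrl.spot_in(camera, name): "centre" ([x, y, z] in m, in world coordinates, good to about 4 mm: the middle of the surface that is visible of it).
The state is a dict: "t": time; "joints": joint angles; "dq": joint speeds; "joint_torque": joint torques, N m; "eef_pos": TCP position; "tool_rot": TCP orientation; "ft_force": force on the tool from outside, world axes, zero at the start; "ft_torque": the same for the moment, N m; "grip_width": opening from 0.0 (shut) to 1.0 (fully open); "grasp_force": force on a finger pad.
Only numpy, scipy, OpenCV 4.12 (cv2) and the standard library are available. Lean on these libraries where they do the work, as an engineer would, in place of code of your own. Each camera call takes 0.05 s, during which the arm holds its last target. There are 200 camera calls.

## Working session

There is one attempt and no reset: what is moved stays moved. The work goes in short steps, Python scripts to look and compute and a shell command to move; the robot and the scene stay as the last step left them, time stands still between calls to the robot, and variables do not carry over. Pictures are saved under pics/ and viewed, at most 10 in all, crops included, and the job is handed in when it is done.

```bash
mkdir -p pics
cat > h.py <<'E'
import numpy as np, cv2
from rig import ctrl
def cap(n,f=None):
    c=ctrl.capture(n)
    if f: cv2.imwrite(f'pics/{f}.png',c['pixels'][:,:,::-1])
    return c
def world(c,uv):
    uv=np.array(uv,float).reshape(-1,2)
    p=cv2.undistortPoints(uv[:,None],c['mtx'],np.array(c['dist_coeffs']))[:,0]
    z=np.array([c['z_map'][int(round(v)),int(round(u))] for u,v in uv])
    R=cv2.Rodrigues(np.array(c['rvec'],float))[0]
    return (np.c_[p,np.ones(len(p))]*z[:,None]-np.array(c['tvec']).ravel())@R
def proj(c,P): return cv2.projectPoints(np.array(P,float).reshape(-1,3),np.array(c['rvec'],float),np.array(c['tvec'],float),c['mtx'],np.array(c['dist_coeffs']))[0][:,0].round(1)
E
python3 - <<'E'
from h import *
s=ctrl.read_state(); print(s)
for n in("scene","top"):
    c=cap(n,n+"0")
    for k in ["roller_mid","die_mid","bush_mid","dial_centre","gate","lever_grip","tray_in","dial","roller"]:
        for d in ctrl.spot_in(n,k)[:3]: print(n,k,np.round(d['centre'],3),round(d['confidence'],2),proj(c,d['centre'])[0])
E
```

```text
{'t': 0.0, 'joints': array([-1.27440155e+00,  3.53671291e-01,  1.63413455e+00, -2.16007175e-05,
        1.15518333e+00, -2.38191341e-03]), 'dq': array([ 0.00055675, -0.00020464,  0.00131778, -0.0010644 , -0.00109865,
        0.00085127]), 'joint_torque': array([ 3.08978670e-04, -5.93841183e+01, -3.34219158e+01,  6.97205309e-02,
        2.33143475e-02, -1.14280019e-04]), 'eef_pos': array([ 0.18383953, -0.59686889,  0.23884903]), 'tool_rot': array([-3.14019609e+00,  1.64231882e-05,  2.98785440e-01]), 'ft_force': array([-0.55252472, -0.26280205, -0.35087859]), 'ft_torque': array([-0.03614865,  0.01086286,  0.00040049]), 'grasp_force': 0.0, 'grip_width': 0.9976501121920655}
scene roller_mid [0.686 0.239 0.048] 0.87 [359.9 191.7]
scene roller_mid [0.588 0.27  0.066] 0.69 [331.9 170.6]
scene die_mid [0.514 0.264 0.039] 0.81 [307.1 172. ]
scene die_mid [0.535 0.072 0.091] 0.78 [283.1 199.9]
scene bush_mid [ 0.632 -0.012  0.07 ] 0.78 [303.3 239.9]
scene dial_centre [ 0.554 -0.011  0.044] 0.65 [274.5 236.2]
scene dial_centre [ 0.637 -0.007  0.073] 0.21 [305.9 238.1]
scene gate [ 0.575 -0.02  
[... 685 characters left out ...]
0.086 0.106] 0.67 [257.6 201.7]
top bush_mid [0.622 0.004 0.065] 0.72 [286.2 170.4]
top dial_centre [0.543 0.009 0.046] 0.91 [285.1 198.4]
top dial_centre [0.31  0.154 0.014] 0.36 [238.  278.3]
top gate [0.546 0.014 0.046] 0.69 [283.6 197.2]
top gate [ 0.623 -0.001  0.066] 0.39 [288.  170.2]
top lever_grip [0.626 0.165 0.055] 0.63 [230.9 170.8]
top tray_in [ 0.516 -0.362  0.003] 0.72 [408.  205.8]
top tray_in [0.531 0.085 0.104] 0.51 [258.2 201.7]
top dial [0.542 0.01  0.048] 0.75 [285.  198.7]
top dial [ 0.705 -0.391  0.026] 0.72 [417.  142.8]
top roller [0.69  0.248 0.071] 0.58 [201.8 148.7]
top roller [0.601 0.071 0.121] 0.55 [262.6 176.1]
top roller [0.543 0.015 0.046] 0.55 [283.1 198.5]
```

```bash
python3 -c "
import cv2,numpy as np
a=cv2.imread('pics/scene0.png');b=cv2.imread('pics/top0.png');print(a.shape)"
```

```text
(420, 560, 3)
```

View pics/top0.png

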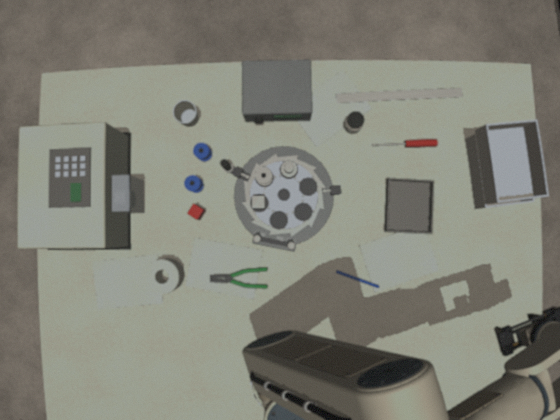

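View pics/scene0.png

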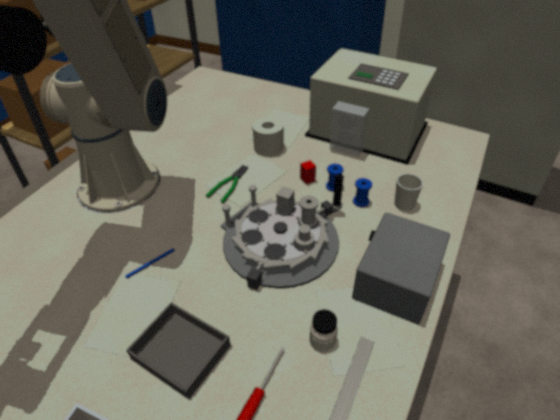

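The top picture shows the dial at (283,195), with the steel roller probably at (263,177), the die block at (258,202) and the bush at (289,168). The lever handle is at (227,165), the gate posts at (257,239) and (292,245), and the tray at (408,206). The blue rollers at (202,152) and (193,184) and the red block at (196,212) are the look-alikes. I'll refine these from the depth maps.

```bash
cat >> h.py <<'E'
def cloud(c):
    v,u=np.mgrid[0:420,0:560]; P=world(c,np.c_[u.ravel(),v.ravel()]).reshape(420,560,3)
    P[c['z_map']<=0]=np.nan
    return P
def circ(p):
    A=np.c_[2*p,np.ones(len(p))]; s=np.linalg.lstsq(A,(p**2).sum(1),rcond=None)[0]; return s[:2],np.sqrt(s[2]+s[:2]@s[:2])
E
python3 - <<'E'
from h import *
for n in("scene","top"):
    c=cap(n); P=cloud(c); X,Y,Z=P[...,0],P[...,1],P[...,2]
    reg=(abs(X-.55)<.2)&(abs(Y-0)<.23)
    print(n,'table z',np.nanmedian(Z[(abs(X-.35)<.05)&(abs(Y+.2)<.05)]))
    for lo,hi in((.05,.065),(.065,.09),(.09,.1),(.1,.112),(.112,.14)):
        m=(reg&(Z>lo)&(Z<hi)).astype(np.uint8); k,l,st,_=cv2.connectedComponentsWithStats(m)
        for i in range(1,k):
            if st[i,4]>=4: q=P[l==i]; print(lo,st[i,4],np.round(q.mean(0),3),np.round(np.ptp(q,axis=0),3))
    m=reg&(Z>.042)&(Z<.05)&(np.hypot(X-.548,Y)<.14); q=P[m][:,:2]
    h=cv2.convexHull(q.astype(np.float32))[:,0]; print('dial hull',circ(h.astype(float)))
    m=(Z>.03)&(Z<.045)&(abs(X-.51)<.11)&(abs(Y+.36)<.1); print('tray',cv2.minAreaRect(P[m][:,:2].astype(np.float32)))
    big=cv2.resize(c['pixels'][140:260,180:340] if n=='top' else c['pixels'][150:300,200:400],None,fx=4 if n!='top' else 5,fy=4 if n!='top' else 5,interpolation=cv2.INTER_CUBIC)
    cv2.imwrite(f'pics/{n}1.png',big[:,:,::-1])
E
```

```text
scene table z -8.550587490116053e-05
0.05 19 [0.433 0.091 0.058] [0.011 0.008 0.012]
0.05 31 [0.642 0.171 0.057] [0.019 0.013 0.015]
0.05 66 [0.626 0.148 0.054] [0.033 0.028 0.007]
0.05 82 [0.538 0.076 0.057] [0.037 0.057 0.015]
0.05 5 [0.467 0.057 0.053] [0.004 0.007 0.004]
0.05 20 [ 0.411 -0.005  0.057] [0.013 0.01  0.013]
0.05 6 [0.509 0.049 0.052] [0.006 0.006 0.004]
0.05 4 [0.457 0.016 0.054] [0.005 0.003 0.002]
0.05 111 [0.61  0.062 0.056] [0.055 0.042 0.015]
0.05 143 [0.557 0.014 0.057] [0.035 0.038 0.012]
0.05 4 [0.499 0.006 0.052] [0.003 0.002 0.003]
0.05 4 [0.637 0.073 0.052] [0.003 0.003 0.004]
0.05 5 [ 0.504 -0.008  0.052] [0.006 0.005 0.004]
0.05 6 [ 0.476 -0.041  0.053] [0.005 0.004 0.002]
0.05 4 [ 0.536 -0.039  0.054] [0.003 0.003 0.005]
0.05 5 [ 0.551 -0.042  0.052] [0.004 0.005 0.004]
0.05 8 [ 0.604 -0.016  0.052] [0.006 0.01  0.004]
0.05 84 [ 0.637 -0.018  0.057] [0.041 0.033 0.014]
0.05 6 [ 0.507 -0.07   0.052] [0.004 0.006 0.006]
0.05 7 [ 0.593 -0.027  0.052] [0.006 0.008 0.004]
0.05 5 [ 0.565 -0.083  0.054] [0.005 0.004 0.002]
0.05 5 [ 0.605 -0.07   0.053] [0.005
[... 3061 characters left out ...]
002  0.096] [0.026 0.026 0.01 ]
0.09 5 [0.631 0.175 0.096] [0.006 0.012 0.007]
0.09 4 [0.515 0.082 0.095] [0.003 0.008 0.008]
0.09 4 [0.514 0.096 0.095] [0.    0.008 0.004]
0.1 4 [0.635 0.17  0.11 ] [0.008 0.006 0.003]
0.1 4 [0.625 0.005 0.102] [0.005 0.006 0.004]
0.1 4 [ 0.623 -0.007  0.102] [0.006 0.006 0.004]
0.1 7 [0.606 0.049 0.11 ] [0.009 0.006 0.006]
0.1 151 [0.533 0.085 0.105] [0.037 0.034 0.011]
0.112 63 [0.64  0.178 0.129] [0.022 0.021 0.024]
0.112 198 [0.606 0.07  0.116] [0.045 0.045 0.013]
dial hull (array([5.5319645e-01, 1.4828026e-04]), np.float64(0.12882557513930723))
tray ((0.5157278776168823, -0.3594281077384949), (0.1413557231426239, 0.16194520890712738), 86.34571075439453)
```

View pics/top1.png

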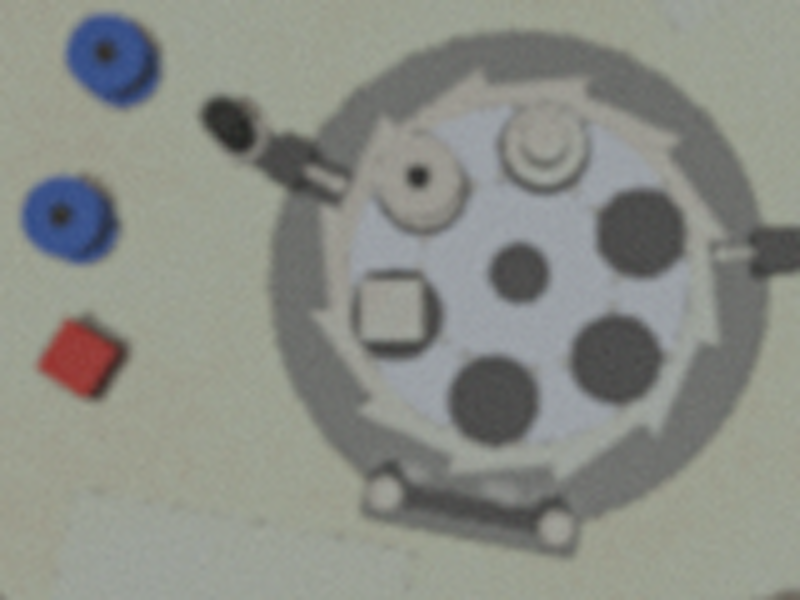

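View pics/scene1.png

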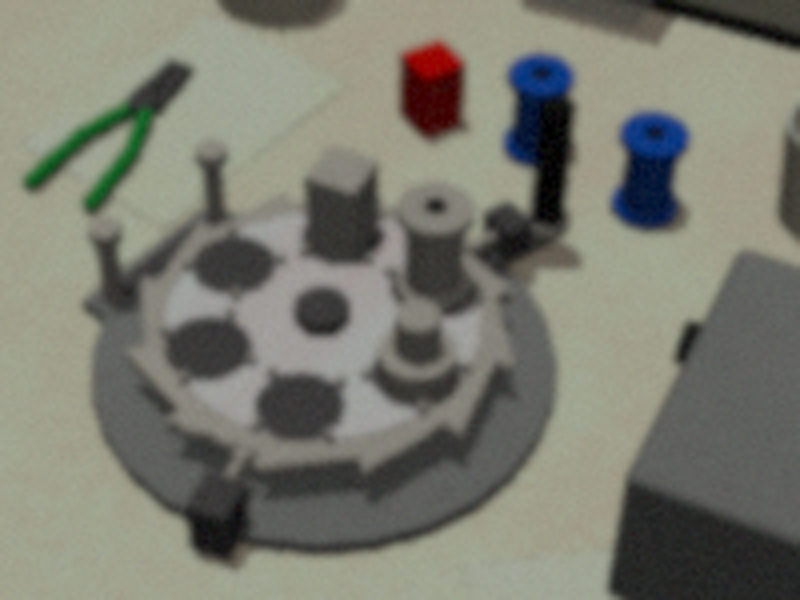

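Top crop: hub at about (520,272), roller (420,180), die (392,308), bush (545,148), lever handle (230,125), posts (385,490) and (555,525). The scene crop agrees. From depth, dial_centre ≈ (0.555,0.014), with the gate direction at 167.5°, so the gate is ≈ (0.482,0.030). The roller is at 47° and needs 120°, which is 4 strokes. The handle is at (0.640,0.175) at 62°, with a measured radius of 0.183 (0.185 expected), and the tray is at (0.516,-0.359).

```bash
cat >> h.py <<'E'
from scipy.spatial.transform import Rotation as Ro
def plan(xyz,yaw=None):
    s=ctrl.read_state(); R=Ro.from_euler('xyz',s['tool_rot'])
    print('pos',s['eef_pos'].round(4),'rpy deg',np.degrees(s['tool_rot']).round(1),'t',round(s['t'],2),'F',s['ft_force'].round(1),'grip',round(s['grip_width'],3),round(s['grasp_force'],1))
    print('units shift',(R.inv().apply(np.array(xyz)-s['eef_pos'])/.04).round(2), end=' ')
    if yaw is not None: print('turn',(np.degrees((R.inv()*Ro.from_euler('xyz',[np.pi,0,np.radians(yaw)])).as_rotvec())/8).round(2))
E
python3 -m jog '[[0,0.8,-0.72,0,0,0,0],[0,0.83,-0.76,0,0,0,0],[0,0.83,-0.76,0,0,0,0],[0,0.83,-0.76,0,0,0,0],[0,0.83,-0.76,0,0,0,0],[0,0.83,-0.76,0,0,0,0],[0,0.83,-0.76,0,0,0,0],[0,0.83,-0.76,0,0,0,0],[0,0.83,-0.76,0,0,0,0],[0,0.83,-0.76,0,0,0,0]]'
python3 -c "
from h import *
plan([.6405,.1755,.2],62)"
```

```text
t: 2.1
eef_pos: [0.4118, -0.2093, 0.2399]
tool_rot: [3.141, -0.001, 0.299]
ft_force: [1.1, -0.8, -0.1]
grip_width: 1.003
grasp_force: 0.0
pos [ 0.4118 -0.2093  0.2399] rpy deg [180.   -0.   17.1] t 2.1 F [ 1.1 -0.8 -0.1] grip 1.003 0.0
units shift [ 8.29 -7.51  1.  ] turn [ 0.01 -0.   -5.61]
```

```bash
python3 -m jog '[[0,0.83,-0.75,0,0,0,0],[0,0.83,-0.75,0,0,0,0],[0,0.83,-0.75,0,0,0,0],[0,0.83,-0.75,0,0,0,0],[0,0.83,-0.75,0,0,0,0],[0,0.83,-0.75,0,0,0,0],[0,0.83,-0.75,0,0,0,0],[0,0.83,-0.75,0,0,0,0],[0,0.83,-0.75,0,0,0,0],[0,0.82,-0.75,0,0,0,0]]'
python3 -m jog '[[0,0,0,0,0,0,-1],[0,0,0,0,0,0,-1],[0,0,0,0,0,0,-1],[0,0,0,0,0,0,-1],[0,0,0,0,0,0,-1],[0,0,0,0,0,0,-0.61],[0,0,0,0,0,0,0]]'
python3 -c "
from h import *
plan([.6405,.1755,.116],62)"
```

```text
t: 3.1
eef_pos: [0.6404, 0.1752, 0.2396]
tool_rot: [3.142, -0.0, 0.299]
ft_force: [-0.0, -0.4, -0.5]
grip_width: 1.003
grasp_force: 0.0
t: 3.8
eef_pos: [0.6397, 0.1734, 0.2395]
tool_rot: [-3.141, 0.0, 1.083]
ft_force: [-0.6, 0.2, 1.1]
grip_width: 0.997
grasp_force: 0.0
pos [0.6397 0.1734 0.2395] rpy deg [-180.     0.    62.1] t 3.8 F [-0.6  0.2  1.1] grip 0.997 0.0
units shift [ 0.06 -0.01  3.09] turn [-0.    0.    0.01]
```

```bash
python3 -m jog '[[0,0.05,0,0.7,0,0,0],[0,0,0,0.8,0,0,0],[0,0,0,0.8,0,0,0],[0,0,0,0.79,0,0,0],[0.58,0,0,0,0,0,0],[0.58,0,0,0,0,0,0],[0.58,0,0,0,0,0,0],[0.58,0,0,0,0,0,0]]'
python3 - <<'E'
from h import *
plan([.6405,.1755,.116],62)
c=cap('scene'); im=cv2.resize(c['pixels'][130:280,230:430],None,fx=4,fy=4,interpolation=cv2.INTER_CUBIC)
cv2.imwrite('pics/a.png',im[:,:,::-1])
E
```

```text
t: 4.6
eef_pos: [0.6418, 0.1755, 0.118]
tool_rot: [3.139, -0.002, 1.082]
ft_force: [0.1, 0.1, -0.2]
grip_width: 0.676
grasp_force: 0.0
pos [0.6418 0.1755 0.118 ] rpy deg [ 1.799e+02 -1.000e-01  6.200e+01] t 4.6 F [ 0.1  0.1 -0.2] grip 0.676 0.0
units shift [-0.02 -0.03  0.05] turn [ 0.02 -0.02 -0.  ]
```

View pics/a.png

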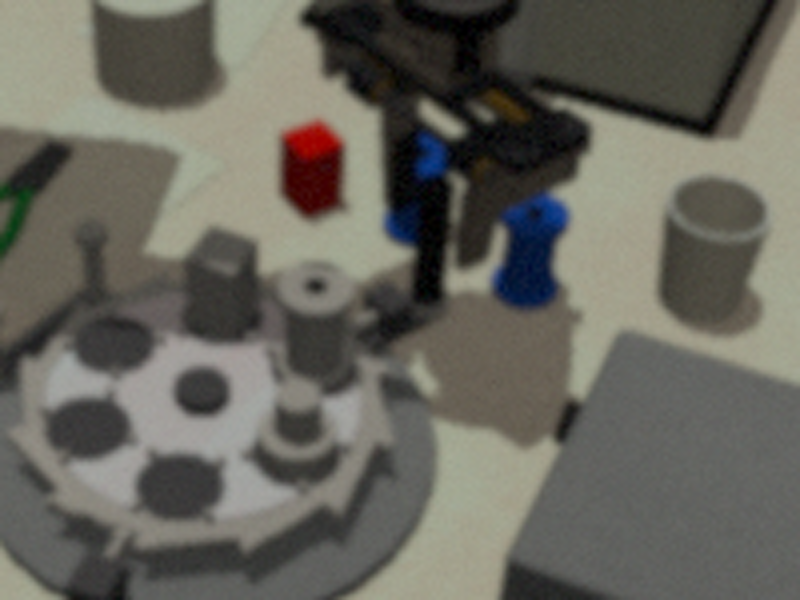

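The handle (432,240) stands between the two fingers (395,180) and (475,210). Starting the first stroke.

```bash
python3 -m jog '[[0.58,-0.013,-0.24,0,0,0,-0.38],[0.58,-0.026,-0.487,0,0,0,-0.756],[0.58,-0.026,-0.487,0,0,0,-0.756],[0.58,-0.026,-0.487,0,0,0,-0.756],[0.58,-0.026,-0.487,0,0,0,-0.756],[0.58,-0.026,-0.487,0,0,0,-0.756],[0.58,0,0,0,0,0,0]]'
python3 - <<'E'
from h import *
plan([.6405,.1755,.116],62)
c=cap('top'); P=cloud(c)
for k in ['roller','die_block','bush','lever_grip']:
  for d in ctrl.spot_in('top',k)[:3]:
    p=np.array(d['centre'])-[.555,.014,0]; print(k,p.round(3),round(np.degrees(np.arctan2(p[1],p[0])),1),round(d['confidence'],2))
E
```

```text
t: 5.35
eef_pos: [0.5364, 0.1962, 0.1173]
tool_rot: [3.139, -0.001, 1.665]
ft_force: [3.6, 2.1, -1.6]
grip_width: 0.418
grasp_force: 1.6
pos [0.5364 0.1962 0.1173] rpy deg [179.9  -0.   95.4] t 5.35 F [ 3.6  2.1 -1.6] grip 0.418 1.6
units shift [-0.76  2.54  0.04] turn [ 0.01 -0.01  4.18]
roller [0.133 0.236 0.072] 60.7 0.69
roller [-0.012  0.138  0.039] 95.1 0.62
roller [0.018 0.075 0.124] 76.6 0.48
die_block [-0.057  0.052  0.104] 137.6 0.59
die_block [-0.054  0.248  0.063] 102.3 0.56
bush [-0.057  0.054  0.107] 136.7 0.74
bush [ 0.149 -0.406  0.028] -69.8 0.7
bush [0.066 0.025 0.067] 21.1 0.5
lever_grip [-0.014  0.139  0.044] 95.6 0.65
```

```bash
python3 -m jog '[[0.58,-0.005,-0.12,0,0,0,-0.19],[0.58,0,0,0,0,0,0]]'; python3 -m jog '[[0.58,-0.005,-0.12,0,0,0,-0.19],[0.58,0,0,0,0,0,0]]'
```

```text
t: 5.8
eef_pos: [0.5322, 0.1949, 0.1161]
tool_rot: [3.141, -0.0, 1.69]
ft_force: [3.2, 0.3, 2.8]
grip_width: 0.419
grasp_force: 1.8
t: 6.0
eef_pos: [0.5273, 0.1942, 0.116]
tool_rot: [3.141, -0.0, 1.717]
ft_force: [4.1, 1.7, 1.0]
grip_width: 0.42
grasp_force: 1.9
```

```bash
python3 -m jog '[[0.58,-0.005,-0.12,0,0,0,-0.19],[0.58,0,0,0,0,0,0]]'; python3 -m jog '[[0.58,-0.005,-0.12,0,0,0,0],[0.58,0,0,0,0,0,0]]'
```

```text
t: 6.2
eef_pos: [0.5252, 0.1936, 0.116]
tool_rot: [3.136, 0.0, 1.743]
ft_force: [16.6, 0.2, -9.2]
grip_width: 0.42
grasp_force: 7.5
t: 6.4
eef_pos: [0.5236, 0.1935, 0.1163]
tool_rot: [3.13, -0.001, 1.742]
ft_force: [27.0, 4.8, -19.6]
grip_width: 0.423
grasp_force: 13.6
```

```bash
python3 -m jog '[[0.58,-0.02,0.48,0,0,0,0.57],[0.58,-0.026,0.487,0,0,0,0.756],[0.58,-0.026,0.487,0,0,0,0.756],[0.58,-0.026,0.487,0,0,0,0.756],[0.58,-0.026,0.487,0,0,0,0.756],[0.58,-0.026,0.487,0,0,0,0.756],[0.58,-0.013,0.24,0,0,0,0.38],[0.58,0,0,0,0,0,0]]'
python3 - <<'E'
from h import *
plan([.6413,.1755,.117],62)
c=cap('top')
for k in ['roller','die_block','bush','lever_grip']:
  for d in ctrl.spot_in('top',k)[:3]:
    p=np.array(d['centre'])-[.555,.014,0]; print(k,p.round(3),round(np.degrees(np.arctan2(p[1],p[0])),1),round(d['confidence'],2))
E
```

```text
t: 7.2
eef_pos: [0.6401, 0.1727, 0.1149]
tool_rot: [-3.14, 0.002, 1.08]
ft_force: [-0.1, 0.3, 0.6]
grip_width: 0.425
grasp_force: 0.0
pos [0.6401 0.1727 0.1149] rpy deg [-1.799e+02  1.000e-01  6.190e+01] t 7.2 F [-0.1  0.3  0.6] grip 0.425 0.0
units shift [ 0.08 -0.01 -0.05] turn [-0.01  0.02 -0.01]
roller [0.015 0.072 0.118] 78.6 0.48
die_block [-0.056  0.044  0.105] 141.7 0.46
bush [0.066 0.029 0.067] 23.8 0.66
bush [-0.005 -0.025  0.046] -100.6 0.63
lever_grip [0.07  0.154 0.034] 65.4 0.56
```

```bash
python3 -m jog '[[0.58,0.06,-0.24,0,0,0,-0.38],[0.58,-0.026,-0.487,0,0,0,-0.756],[0.58,-0.026,-0.487,0,0,0,-0.756],[0.58,-0.026,-0.487,0,0,0,-0.756],[0.58,-0.026,-0.487,0,0,0,-0.756],[0.58,-0.026,-0.487,0,0,0,-0.756],[0.58,-0.01,-0.24,0,0,0,-0.38],[0.58,-0.01,-0.2,0,0,0,-0.19],[0.58,0,0,0,0,0,0]]'
python3 -m jog '[[0.58,-0.02,0.44,0,0,0,0.57],[0.58,-0.026,0.487,0,0,0,0.756],[0.58,-0.026,0.487,0,0,0,0.756],[0.58,-0.026,0.487,0,0,0,0.756],[0.58,-0.026,0.487,0,0,0,0.756],[0.58,-0.026,0.487,0,0,0,0.756],[0.58,-0.013,0.24,0,0,0,0.38],[0.58,0,0,0,0,0,0]]'
python3 - <<'E'
from h import *
plan([.6413,.1755,.117],62)
c=cap('top')
for k in ['roller','die_block','bush','lever_grip']:
  for d in ctrl.spot_in('top',k)[:3]:
    p=np.array(d['centre'])-[.555,.014,0]; print(k,p.round(3),round(np.degrees(np.arctan2(p[1],p[0])),1),round(d['confidence'],2))
E
```

```text
t: 8.35
eef_pos: [0.5246, 0.1956, 0.1171]
tool_rot: [3.131, -0.001, 1.745]
ft_force: [16.6, 4.3, -11.9]
grip_width: 0.416
grasp_force: 8.4
t: 9.15
eef_pos: [0.6422, 0.1749, 0.116]
tool_rot: [3.141, -0.0, 1.081]
ft_force: [0.6, 0.2, -0.2]
grip_width: 0.421
grasp_force: 0.0
pos [0.6422 0.1749 0.116 ] rpy deg [180.  -0.  62.] t 9.15 F [ 0.6  0.2 -0.2] grip 0.421 0.0
units shift [ 0.   -0.03 -0.03] turn [ 0. -0. -0.]
roller [-0.026  0.072  0.124] 110.0 0.6
die_block [-0.073  0.018  0.106] 166.3 0.46
bush [0.045 0.061 0.067] 53.6 0.76
lever_grip [0.071 0.156 0.035] 65.7 0.49
```

Exactly one tooth per stroke and the stop was felt. Two more strokes.

```bash
python3 -m jog '[[0.58,-0.013,-0.24,0,0,0,-0.38],[0.58,-0.026,-0.487,0,0,0,-0.756],[0.58,-0.026,-0.487,0,0,0,-0.756],[0.58,-0.026,-0.487,0,0,0,-0.756],[0.58,-0.026,-0.487,0,0,0,-0.756],[0.58,-0.026,-0.487,0,0,0,-0.756],[0.58,-0.01,-0.24,0,0,0,-0.38],[0.58,-0.01,-0.2,0,0,0,-0.19],[0.58,0,0,0,0,0,0]]'
python3 -m jog '[[0.58,-0.02,0.44,0,0,0,0.57],[0.58,-0.026,0.487,0,0,0,0.756],[0.58,-0.026,0.487,0,0,0,0.756],[0.58,-0.026,0.487,0,0,0,0.756],[0.58,-0.026,0.487,0,0,0,0.756],[0.58,-0.026,0.487,0,0,0,0.756],[0.58,-0.013,0.24,0,0,0,0.38],[0.58,0,0,0,0,0,0]]'
python3 - <<'E'
from h import *
plan([.6413,.1755,.117],62)
c=cap('top')
for k in ['roller','die_block','bush','lever_grip']:
  for d in ctrl.spot_in('top',k)[:3]:
    p=np.array(d['centre'])-[.555,.014,0]; print(k,p.round(3),round(np.degrees(np.arctan2(p[1],p[0])),1),round(d['confidence'],2))
E
```

```text
t: 10.3
eef_pos: [0.5247, 0.1944, 0.1172]
tool_rot: [3.13, -0.001, 1.745]
ft_force: [17.4, 4.3, -12.2]
grip_width: 0.421
grasp_force: 8.8
t: 11.1
eef_pos: [0.6422, 0.1737, 0.116]
tool_rot: [3.141, -0.0, 1.082]
ft_force: [-0.1, -0.2, -0.2]
grip_width: 0.421
grasp_force: 0.0
pos [0.6422 0.1737 0.116 ] rpy deg [180.  -0.  62.] t 11.1 F [-0.1 -0.2 -0.2] grip 0.421 0.0
units shift [ 0.03 -0.04 -0.02] turn [ 0. -0. -0.]
roller [-0.058  0.052  0.118] 138.3 0.76
die_block [0.012 0.072 0.068] 80.3 0.67
die_block [-0.075 -0.019  0.105] -165.7 0.5
bush [0.015 0.077 0.065] 79.1 0.78
bush [ 0.008 -0.016  0.043] -62.0 0.52
lever_grip [-0.058  0.053  0.117] 137.5 0.22
```

```bash
python3 -m jog '[[0.58,0.01,-0.26,0,0,0,-0.38],[0.58,-0.026,-0.487,0,0,0,-0.756],[0.58,-0.026,-0.487,0,0,0,-0.756],[0.58,-0.026,-0.487,0,0,0,-0.756],[0.58,-0.026,-0.487,0,0,0,-0.756],[0.58,-0.026,-0.487,0,0,0,-0.756],[0.58,-0.01,-0.24,0,0,0,-0.38],[0.58,-0.01,-0.2,0,0,0,-0.19],[0.58,0,0,0,0,0,0]]'
python3 -m jog '[[0.58,-0.02,0.44,0,0,0,0.57],[0.58,-0.026,0.487,0,0,0,0.756],[0.58,-0.026,0.487,0,0,0,0.756],[0.58,-0.026,0.487,0,0,0,0.756],[0.58,-0.026,0.487,0,0,0,0.756],[0.58,-0.026,0.487,0,0,0,0.756],[0.58,-0.013,0.22,0,0,0,0.38],[0,0,0,0,0,0,0],[0,0,0,0,0,0,0],[0,0,0,0,0,0,0]]'
python3 - <<'E'
from h import *
plan([.6413,.1755,.117],62)
for n in('top','scene'):
  c=cap(n,n+'4'); P=cloud(c); Z=P[...,2]
  m=(abs(Z-.116)<.004)&(np.hypot(P[...,0]-.482,P[...,1]-.03)<.05); q=P[m]; print(n,m.sum(),q.mean(0).round(4),np.ptp(q,axis=0).round(3))
  for k in ['roller','die_block','bush','lever_grip']:
   for d in ctrl.spot_in(n,k)[:2]:
    p=np.array(d['centre'])-[.555,.014,0]; print(k,p.round(3),round(np.degrees(np.arctan2(p[1],p[0])),1),round(d['confidence'],2))
E
```

```text
t: 12.25
eef_pos: [0.5246, 0.1944, 0.1172]
tool_rot: [3.13, -0.001, 1.745]
ft_force: [18.3, 3.7, -12.5]
grip_width: 0.423
grasp_force: 9.2
t: 13.25
eef_pos: [0.6395, 0.1746, 0.116]
tool_rot: [-3.141, 0.0, 1.084]
ft_force: [-0.0, 0.1, -0.5]
grip_width: 0.656
grasp_force: 0.0
pos [0.6395 0.1746 0.116 ] rpy deg [-180.     0.    62.1] t 13.25 F [-0.   0.1 -0.5] grip 0.656 0.0
units shift [ 0.04  0.03 -0.03] turn [-0.    0.    0.01]
top 180 [0.482  0.0319 0.1158] [0.045 0.045 0.008]
roller [-0.076  0.022  0.118] 163.7 0.77
die_block [-0.054 -0.055  0.104] -134.6 0.63
die_block [-0.232  0.35   0.088] 123.5 0.23
bush [-0.026  0.075  0.064] 108.9 0.48
lever_grip [0.068 0.153 0.037] 66.2 0.58
scene 210 [0.4837 0.0319 0.1165] [0.047 0.05  0.007]
roller [0.132 0.222 0.042] 59.2 0.96
roller [-0.068  0.009  0.109] 172.1 0.83
die_block [-0.037  0.249  0.041] 98.5 0.67
die_block [-0.043 -0.062  0.097] -124.6 0.6
bush [-0.014  0.065  0.073] 102.3 0.75
lever_grip [0.079 0.155 0.054] 63.0 0.95
```

View pics/scene4.png

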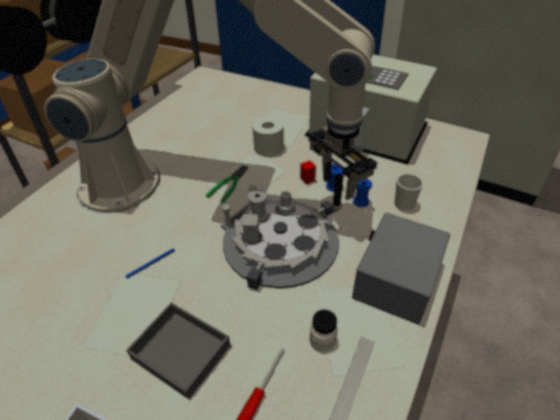

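The roller stands at the gate (258,200), the fingers are clear of the handle and the lever is back at rest. Next: rise, move over to the roller and turn.

```bash
python3 -m jog '[[0,0,0,-0.9,0,0,0],[0,0,0,-0.9,0,0,0],[0,0,0,-0.9,0,0,0],[0,-0.71,-0.26,0,0,0,0],[0,-0.71,-0.26,0,0,0,0],[0,-0.71,-0.26,0,0,0,0],[0,-0.71,-0.26,0,0,0,0],[0,-0.71,-0.26,0,0,0,0],[0,-0.71,-0.26,0,0,0,0],[0,-0.71,-0.23,0,0,0,-0.96],[0,0,0,0,0,0,-0.97],[0,0,0,0,0,0,0]]'
python3 -c "
from h import *
plan([.483,.032,.094],77.5)"
```

```text
t: 14.95
eef_pos: [0.4836, 0.0319, 0.2243]
tool_rot: [3.141, -0.0, 1.353]
ft_force: [-0.2, -0.1, -0.1]
grip_width: 0.998
grasp_force: 0.0
pos [0.4836 0.0319 0.2243] rpy deg [180.   -0.   77.5] t 14.95 F [-0.2 -0.1 -0.1] grip 0.998 0.0
units shift [-0.   -0.02  3.26] turn [ 0. -0. -0.]
```

```bash
python3 -m jog '[[0.15,0,0,0.8,0,0,0],[0.15,0,0,0.8,0,0,0],[0.15,0,0,0.8,0,0,0],[0.15,0,0,0.5,0,0,0],[0.15,0,0,0.36,0,0,0],[0.15,0,0,0,0,0,0]]'
python3 -m jog '[[0.5,0,0,0,0,0,0],[0.5,0,0,0,0,0,0],[0.5,0,0,0,0,0,0],[0.62,0,0,0,0,0,0],[0.7,0,0,0,0,0,0],[0.8,0,0,0,0,0,0],[0.8,0,0,0,0,0,0],[0.8,0,0,0,0,0,0],[0.8,0,0,0,0,0,0]]'
```

```text
t: 15.55
eef_pos: [0.483, 0.0326, 0.0918]
tool_rot: [-3.138, 0.001, 1.348]
ft_force: [-0.2, 1.0, 0.8]
grip_width: 0.85
grasp_force: 0.0
t: 16.45
eef_pos: [0.484, 0.0324, 0.0941]
tool_rot: [3.141, -0.0, 1.351]
ft_force: [-2.9, 0.8, 6.8]
grip_width: 0.508
grasp_force: 30.0
```

The width 0.508 (47 mm) means the pads caught the top flange, not the barrel. I'll open, go 9 mm lower and grip again.

```bash
python3 -m jog '[[0.15,0,0,0,0,0,0],[0.15,0,0,0,0,0,0],[0.15,0,0,0,0,0,0],[0.15,0,0,0,0,0,0],[0.15,0,0,0,0,0,0],[0.15,0,0,0.12,0,0,0],[0.15,0,0,0.11,0,0,0],[0.15,0,0,0,0,0,0]]'
python3 - <<'E'
from h import *
plan([.483,.032,.085],77.5)
E
python3 -m jog '[[0.4,0,0,0,0,0,0],[0.45,0,0,0,0,0,0],[0.5,0,0,0,0,0,0],[0.55,0,0,0,0,0,0],[0.6,0,0,0,0,0,0],[0.65,0,0,0,0,0,0],[0.8,0,0,0,0,0,0],[0.8,0,0,0,0,0,0],[0.8,0,0,0,0,0,0]]'
```

```text
t: 17.25
eef_pos: [0.4833, 0.0323, 0.0836]
tool_rot: [-3.14, 0.0, 1.352]
ft_force: [-0.1, 1.2, 0.8]
grip_width: 0.849
grasp_force: 0.0
pos [0.4833 0.0323 0.0836] rpy deg [-179.9    0.    77.4] t 17.25 F [-0.1  1.2  0.8] grip 0.849 0.0
units shift [-0.01 -0.01 -0.04] turn [-0.01  0.   -0.01]
t: 18.15
eef_pos: [0.4837, 0.0324, 0.0844]
tool_rot: [-3.141, 0.0, 1.352]
ft_force: [-2.8, 0.4, 3.2]
grip_width: 0.511
grasp_force: 30.0
```

Run:
```python
from h import *
c=cap('scene'); im=cv2.resize(c['pixels'][155:255,205:305],None,fx=6,fy=6,interpolation=cv2.INTER_CUBIC)
cv2.imwrite('pics/b.png',np.clip(im[:,:,::-1]*1.5,0,255).astype(np.uint8))
P=cloud(c); print(proj(c,[[.4837,.0324,.0594],[.483,.032,.116],[.483,.032,.046],[.483,.032,.108],[.483,.032,.054]])-[205,155])
```

```text
[[53.4 57.2]
 [52.  40.7]
 [53.4 60.9]
 [52.1 43.1]
 [53.2 58.7]]
```

View pics/b.png

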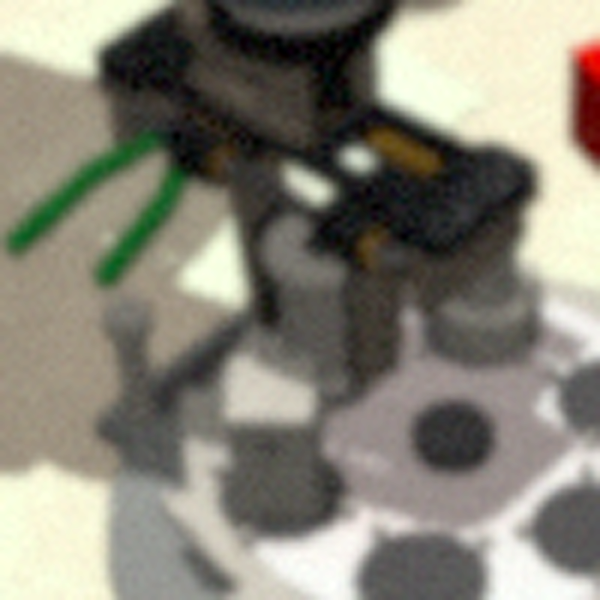

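The picture shows the fingers at (290,270) and (370,310) flat against the top flange. The finger faces are plain, so they cannot reach the barrel past the flange. A grip on the flange with the pads centred on it is sound, since the centre of mass hangs below. I'll regrip 28 mm higher.

```bash
python3 -m jog '[[0.25,0,0,0,0,0,0],[0.25,0,0,0,0,0,0],[0.25,0,0,0,0,0,0],[0.25,0,0,-0.35,0,0,0],[0.25,0,0,-0.35,0,0,0],[0.25,0,0,0,0,0,0],[0.4,0,0,0,0,0,0],[0.45,0,0,0,0,0,0],[0.7,0,0,0,0,0,0],[0.7,0,0,0,0,0,0],[0.7,0,0,0,0,0,0],[0.7,0,0,0,0,0,0]]'
python3 -m jog '[[0.7,0,0,-0.15,0,0,0],[0.7,0,0,-0.25,0,0,0],[0.7,0,0,0,0,0,0]]'
python3 - <<'E'
from h import *
plan([.483,.032,.2])
for n in('top','scene'):
  cap(n); print([(np.round(d['centre'],3),round(d['confidence'],2)) for d in ctrl.spot_in(n,'roller')[:3]])
E
```

```text
t: 19.4
eef_pos: [0.4837, 0.0323, 0.112]
tool_rot: [-3.141, 0.0, 1.352]
ft_force: [1.4, 0.9, -3.3]
grip_width: 0.512
grasp_force: 30.0
t: 19.7
eef_pos: [0.485, 0.0324, 0.13]
tool_rot: [3.139, -0.001, 1.352]
ft_force: [0.3, -0.4, -2.9]
grip_width: 0.509
grasp_force: 30.0
pos [0.485  0.0324 0.13  ] rpy deg [179.9  -0.   77.4] t 19.7 F [ 0.3 -0.4 -2.9] grip 0.509 30.0
units shift [-0.02 -0.04 -1.75] [(array([0.59 , 0.274, 0.068]), 0.58), (array([0.688, 0.249, 0.068]), 0.54)]
[(array([0.487, 0.022, 0.109]), 0.95), (array([0.686, 0.239, 0.047]), 0.89), (array([0.588, 0.267, 0.07 ]), 0.79)]
```

```bash
python3 -m jog '[[0.7,0,0,-0.4,0,0,0],[0.7,0,0,-0.7,0,0,0],[0.7,0,0,-0.7,0,0,0],[0.7,-0.2,0.06,-0.4,0,0,0],[0.7,-0.5,0.16,-0.2,0,0,0],[0.7,-0.7,0.22,0,0,0,0],[0.7,-0.8,0.25,0,0,0,0],[0.7,-0.8,0.25,0,0,0,0],[0.7,-0.8,0.25,0,0,0,0],[0.7,-0.8,0.25,0,0,0,0],[0.7,-0.8,0.25,0,0,0,0]]'
python3 -m jog '[[0.7,-0.8,0.25,0,0,0,0],[0.7,-0.8,0.25,0,0,0,0],[0.7,-0.8,0.25,0,0,0,0],[0.7,-0.7,0.22,0,0,0,0],[0.7,-0.4,0.12,0,0,0,0],[0.7,-0.2,0.06,0,0,0,0],[0.7,0,0,0,0,0,-0.5],[0.7,0,0,0,0,0,-0.6],[0.7,0,0,0,0,0,0]]'
python3 - <<'E'
from h import *
plan([.516,-.359,.071],86.3)
E
```

```text
t: 21.0
eef_pos: [0.5026, -0.1945, 0.224]
tool_rot: [-3.141, -0.0, 1.352]
ft_force: [1.0, 0.1, -1.9]
grip_width: 0.511
grasp_force: 30.0
t: 21.9
eef_pos: [0.5155, -0.3466, 0.2241]
tool_rot: [-3.141, -0.001, 1.507]
ft_force: [-0.5, -0.0, -4.0]
grip_width: 0.51
grasp_force: 30.0
pos [ 0.5155 -0.3466  0.2241] rpy deg [-180.    -0.    86.3] t 21.9 F [-0.5 -0.  -4. ] grip 0.51 30.0
units shift [-0.31  0.04  3.83] turn [-0.   -0.01  0.01]
```

```bash
python3 -m jog '[[0.7,-0.31,0.04,0.4,0,0,0],[0.7,0,0,0.7,0,0,0],[0.7,0,0,0.8,0,0,0],[0.7,0,0,0.8,0,0,0],[0.7,0,0,0.6,0,0,0],[0.7,0,0,0.3,0,0,0],[0.7,0,0,0,0,0,0],[0.7,0,0,0,0,0,0]]'
python3 -m jog '[[0.7,0,0,0.08,0,0,0],[0.7,0,0,0.08,0,0,0],[0.7,0,0,0,0,0,0],[0.7,0,0,0,0,0,0]]'
```

```text
t: 22.7
eef_pos: [0.5168, -0.3605, 0.0808]
tool_rot: [3.141, 0.0, 1.505]
ft_force: [0.7, -0.3, -2.8]
grip_width: 0.509
grasp_force: 30.0
t: 23.1
eef_pos: [0.5165, -0.3602, 0.0744]
tool_rot: [3.141, 0.0, 1.505]
ft_force: [0.1, 0.2, -2.7]
grip_width: 0.509
grasp_force: 30.0
```

```bash
python3 -m jog '[[0.7,0,0,0.06,0,0,0],[0.7,0,0,0,0,0,0],[0.7,0,0,0,0,0,0]]'; python3 -m jog '[[0.7,0,0,0.04,0,0,0],[0.7,0,0,0,0,0,0],[0.7,0,0,0,0,0,0]]'
```

```text
t: 23.4
eef_pos: [0.5163, -0.3601, 0.0715]
tool_rot: [-3.141, -0.0, 1.505]
ft_force: [0.5, 0.4, -4.1]
grip_width: 0.509
grasp_force: 30.0
t: 23.7
eef_pos: [0.5165, -0.3604, 0.0706]
tool_rot: [3.141, 0.0, 1.505]
ft_force: [-1.3, 1.0, 5.5]
grip_width: 0.51
grasp_force: 30.0
```

Force +5.5 N: the roller is on the floor. Open gradually and rise.

```bash
python3 -m jog '[[0.45,0,0,0,0,0,0],[0.4,0,0,0,0,0,0],[0.3,0,0,0,0,0,0],[0.25,0,0,0,0,0,0],[0.25,0,0,0,0,0,0],[0.25,0,0,-0.3,0,0,0],[0.25,0,0,-0.8,0,0,0],[0.25,0,0,-0.9,0,0,0],[0.25,0,0,-0.9,0,0,0],[0.25,0,0,-0.9,0,0,0],[0.25,0,0,0,0,0,0]]'
python3 - <<'E'
from h import *
plan([.516,-.359,.071],86.3)
c=cap('scene','end'); P=cloud(c); m=(abs(P[...,2]-.075)<.006)&(np.hypot(P[...,0]-.516,P[...,1]+.36)<.05); q=P[m]; print(m.sum(),q.mean(0),np.ptp(q,axis=0))
m=(P[...,2]>.12)&(np.hypot(P[...,0]-.64,P[...,1]-.175)<.05); print('lever',P[m].mean(0))
E
```

```text
t: 24.8
eef_pos: [0.5188, -0.3618, 0.2285]
tool_rot: [3.134, 0.005, 1.505]
ft_force: [0.9, -0.1, -0.0]
grip_width: 0.753
grasp_force: 0.0
pos [ 0.5188 -0.3618  0.2285] rpy deg [179.5   0.3  86.2] t 24.8 F [ 0.9 -0.1 -0. ] grip 0.753 0.0
units shift [ 0.08 -0.11  3.94] turn [ 0.06  0.03 -0.01]
426 [ 0.51688123 -0.36150007  0.07464451] [0.0473605  0.04698219 0.00925644]
lever [0.64132991 0.17443195 0.12793653]
```

View pics/end.png

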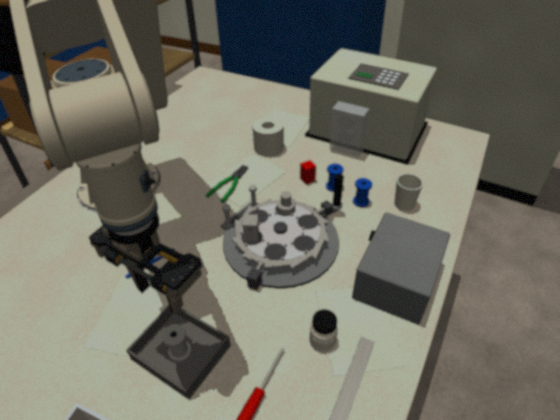

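The roller stands upright in the tray (178,340), the lever is at rest (337,190), and the die (252,230) and bush (286,202) are still on the dial.

```bash
python3 -c "
from rig import ctrl
print(ctrl.finish_job())"
```

```text
the job is handed in; nothing more can be done
None
```

The job is handed in: four full lever strokes brought the roller to the gate, and it now stands upright in the grey tray, with the lever at rest and the die block and bush still on the dial (no verdict was returned).

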